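# Draw the dosing pump's plunger to the pointer and hold it

## Robot

A 6-joint arm with a two-finger parallel gripper is mounted at the origin on the work surface. World frame = base frame: x ahead of the robot, y to its left, z up, the work surface at z = 0. Lengths are in m, angles in rad, forces in N, time in s.
With the tool pointing down it reaches from about 0.35 to 0.85 m from the base axis. Payload 8.1 kg.
Tool frame: the origin (TCP) lies between the finger pads; the fingertips stand 14 mm ahead of it and the grasp point (between the pads) lies 5 mm behind it (robot.tip_reach is the z of the fingertips in the tool frame, in m); z points along the fingers, y is the line along which they close (so a half turn about z gives the same grasp; the last joint's range is limited). The gripper opens to 93 mm and grips with 3 to 60 N. Pads are 15 mm wide; open, the fingers measure 128 mm over their backs; the gripper's body (75 mm by 188 mm) begins 65 mm behind the grasp point.
Start: joints at [-1.27, 0.13, 1.488, -0, 1.523, -0.085], TCP at [0.226, -0.556, 0.233] pointing down, gripper open.
Joint ranges: [-2.96, 2.96], [-0.89, 2.26], [0.02, 2.5], [-1.34, 4.48], [0, 2.73], [-2.66, 2.66]. Speed limits (rad/s): [2.39, 2.39, 2.79, 3.14, 3.14, 3.14].

## Interface

Orientations are given as a rotation vector (axis times angle).
In Python, from plant import robot gives the robot as it stands. The module is installed in compiled form; this text tells all that it offers.
- The arm moves only by the shell command python3 -m handwheel 'ROWS' [FORCE]. ROWS is JSON, a list of rows, each a list of 7 numbers: the closure, from -1 (fully open) to 1 (shut), then the shift along the tool's x, y, z each as a share of 100 cm, from -1 to 1, then the turn, a rotation vector about the tool's x, y, z each as a share of 180 degrees, from -1 to 1. In form: [[grip, tx, ty, tz, rx, ry, rz], ...]. A call has 1 to 20 rows; each row is the pose to reach, as a shift and turn from the pose commanded when the call began, along the tool's axes at that moment, turning the shorter way round; what a row does not reach only later rows make up. A row lasts 1/8 s, in which the tool goes at most 62.5 mm and 10.7 degrees, less where a joint would pass 70% of its speed; a pose out of reach is approached as far as the arm can. A call with a number of a shift or a turn outside -1 to 1 is refused whole. A call with a gripper value outside its range is refused whole. The fingers move at their own pace and stop on an object; FORCE is the grip in N (left out, the last holds). Time passes only in rows, so rows that repeat a pose let the fingers close. It gives the time, the measured TCP pose, the force, the opening and the grip force at its end, in the units of the state.
- robot.read_state(): the state, without advancing time (a new reading comes with each control period).
- robot.read_camera(name): name is "scene" or "top" or "wrist"; returns a dict with "frame" (384x512x3 uint8, red, green, blue), "fx", "fy", "cx", "cy" (pixels), "rvec" (rotation vector, rad) and "tvec" (3), from world to camera coordinates, as OpenCV has them; the wrist camera has in their place "T_tool_cam" (4x4, takes a point from camera to tool coordinates, whose origin is the TCP and whose axes are the flange's). Camera axes: x right, y down, z forward; pixel columns grow to the right and rows downward; lengths in m; the calibration is good to about 2 mm. A picture is of the moment at which its call begins: read the wrist's pose just before it. There is no depth.
- robot.close_job(): hands the job in; it is judged then, once.
Trained networks look in a picture, given as the dict that the camera call returned (one of the last four; its "shot" number tells which), for a name from the list of things; names that differ only in an ending like _2 or _b are one class to them, and where a whole thing is asked for, a point or a joint stands for the part that bears it (a point fixed in the world has none). Each returns a list of dicts, best first, with "conf" (0 to 1); they miss things now and then, are a little off and sometimes report something else, mostly with a low value. They report only what shows in the picture. A call takes as long as a camera call.
- robot.regions_of(picture, name): "mask" (384x512 bool, what is visible of it) and "rect" ([left, top, right, bottom] in pixels, round what is visible of it).
The state is a dict: "t": time; "q": joint angles; "dq": joint speeds; "joint_torque": joint torques, N m; "tool_pos": TCP position; "orientation": TCP orientation; "force": force on the tool from outside, world axes, zero at the start; "wrist_torque": the same for the moment, N m; "opening": finger opening in m; "gripper_force": force on a finger pad.
Only numpy, scipy, OpenCV 4.12 (cv2) and the standard library are available. Lean on these libraries where they do the work, as an engineer would, in place of code of your own. Each camera call takes 0.05 s, during which the arm holds its last target. There are 200 camera calls.

## Task

Ready the hand dosing pump for its seal inspection: first turn the ball valve's lever fully open, in line with the pipe, and only then draw the plunger straight up out of the cylinder until the middle of its collar is level with the pointer's tip. Finish while holding the plunger there in the gripper, still upright in its bore and not forced against it; never pull it right out. Leave the pointer, the bottles and the other things on the bench where they are.

Things in the scene. Friction and masses are not known exactly. Their poses are not given: they have to be found in the camera images.
- pump: hand dosing pump, fixed. Origin on the bench under the bore's axis, z up, y along the pipe to the ball valve (y = 120 mm), -x the side nearer the robot. Base plate 150 x 310 x 20 mm, y -100 to +210. Steel cylinder 80 mm across on the origin, top (bore mouth) at z = 140; bore 25.5 mm wide, floor at z = 30. Pipe 22 mm thick at z = 50 mm, ends at y = 202. Pointer post at y = -78
- valve (a joint): ball valve lever, turns about an upright axis: 0 = closed, lever across the pipe pointing to the pump's -x; grows clockwise seen from above; 1.571 = fully open (end stop), lever in line with the pipe pointing to the pump's +y, away from the cylinder. Friction about 0.2 N m; it stays where it is left
- lever_pivot (a point): point on the valve's turning axis at the height of the lever grip (108 mm above the bench)
- lever_grip (a point): centre of the black lever grip, 60 mm from the pivot; the grip is a bar 68 mm long, 14 mm wide, 20 mm high, from 28 to 96 mm from the pivot; nothing lies below it for 35 mm
- plunger_grip (a point): centre of the plunger's upright black hand grip, 28 mm diameter, 75 mm high; it is 200.5 mm above the bench with the plunger fully down. Its lower end sits on the collar. The fingers are best closed along the pump's x, since the pointer's tip lies 45 mm from the bore's axis on the pump's -y side
- collar (a point): centre of the plunger's collar, a disc 52 mm across and 8 mm thick directly below the hand grip, 41.5 mm below point plunger_grip; 159 mm above the bench with the plunger fully down
- plunger: the whole loose plunger, 208 mm long, 0.28 to 0.56 kg, standing on the floor of the bore; origin at the middle of its foot, z up its axis. Steel rod 24 mm in the 25.5 mm bore: 110 mm engaged at first; rubs on the bore if pulled sideways or tilted, and drops back if let go
- plunger_foot (a point): middle of the plunger's foot, 129 mm below the collar's centre
- bore_mouth (a point): centre of the bore's mouth, 140 mm above the bench
- pointer_tip (a point): tip of the flat dark pointer, a blade 16 mm wide and 5 mm thick on a post beside the cylinder, pointing level at the plunger's axis; 19 mm clear of the collar's rim; its height marks where the middle of the collar is to be (41 to 71 mm above where it starts). Its post, 20 mm thick, rises at most 5 mm above it and is held by friction
- bottle_a: shampoo bottle, loose and standing upright, flattened body 45 x 75 x 125 mm with a black screw cap, 165 mm high in all; origin at the middle of its underside; a bystander, behind the pump
- bottle_b: shampoo bottle, loose and standing upright, flattened body 45 x 75 x 125 mm with a black screw cap, 165 mm high in all; origin at the middle of its underside; a bystander, in front of the pump
- bottle_c: shampoo bottle, loose and standing upright, flattened body 45 x 75 x 125 mm with a black screw cap, 165 mm high in all; origin at the middle of its underside; a bystander, to the right
- wrench: open-ended wrench lying on the bench to the right, a bystander
- label_roll: roll of paper labels, 110 mm across, 50 mm high, flat on the bench to the left, a bystander
- cap_tray: open grey tray of black caps 140 x 110 x 50 mm, to the left at the back, a bystander
- beaker: steel beaker 70 mm across, 90 mm high, to the right of the pump, a bystander

How it is judged:
On the way:
1. the ball valve is turned fully open (value of joint valve above 1.4 rad), for 0.2 s.
At the end, for the whole second after the job is handed in: The valve is open (joint above 1.4 rad); the collar's centre is within 6 mm of the pointer tip's height, within 8 mm of the bore's axis, the plunger is upright within 0.06 rad and at rest (under 0.01 m/s), gripped by the fingers (over 1.5 N) and pressing on the pump with less than 15 N (value of joint valve above 1.4 rad and z of collar in the frame of pointer_tip between -0.006 and 0.006 m and horizontal distance between collar and bore_mouth below 0.008 m and angle between plunger's own z axis and vertical below 0.06 rad and linear speed of plunger below 0.01 m/s and contact force between the fingers and plunger above 1.5 N and contact force between plunger and pump below 15 N); the arm keeps its last pose, push and grip.
It fails at once if the plunger is raised more than 8 mm while the valve is not open (z of plunger_foot in the frame of bore_mouth above -0.102 m and value of joint valve below 1.3 rad).
It fails at once if the plunger is pulled right out of its bore (z of plunger_foot in the frame of bore_mouth above -0.003 m).
It fails at once if the pointer is shifted by more than 5 mm (distance of pointer_tip from where it was at the start of the episode above 0.005 m).
It fails at once if a bystander is shifted by more than 30 mm (distance of any of bottle_a, bottle_b, bottle_c, wrench, label_roll, cap_tray, beaker from where it was at the start of the episode above 0.03 m).
It fails at once if a bottle or the beaker is tipped (angle between any of bottle_a, bottle_b, bottle_c, beaker's own z axis and vertical above 0.5 rad).
It also fails if it takes over 48 s, if anything falls off the work surface, if the arm or the gripper's body presses on something with over 40 N, if the wrist force passes 120 N, or if a joint passes its speed limit or range.

## Working session

There is one attempt and no reset: what is moved stays moved. The work goes in short steps, Python scripts to look and compute and a shell command to move; the robot and the scene stay as the last step left them, time stands still between calls to the robot, and variables do not carry over. Pictures are saved under pics/ and viewed, at most 10 in all, crops included, and the job is handed in when it is done.

```bash
mkdir -p pics
cat > h.py <<'E'
from plant import robot
import numpy as np, cv2
def cam(n):
    s=robot.read_state(); p=robot.read_camera(n)
    if n=="wrist":
        T=np.eye(4); T[:3,:3]=cv2.Rodrigues(np.array(s["orientation"],float))[0]; T[:3,3]=s["tool_pos"]
        W=T@np.array(p["T_tool_cam"]); R=W[:3,:3].T; t=-R@W[:3,3]
    else:
        R=cv2.Rodrigues(np.array(p["rvec"],float))[0]; t=np.array(p["tvec"],float).ravel()
    p["R"]=R;p["t"]=t
    return p
def ray(p,u,v):
    d=p["R"].T@np.array([(u-p["cx"])/p["fx"],(v-p["cy"])/p["fy"],1]); return -p["R"].T@p["t"],d/np.linalg.norm(d)
def atz(p,u,v,z):
    o,d=ray(p,u,v); return o+d*(z-o[2])/d[2]
def tri(*obs):
    A=np.zeros((3,3));b=np.zeros(3)
    for p,u,v in obs:
        o,d=ray(p,u,v);M=np.eye(3)-np.outer(d,d);A+=M;b+=M@o
    x=np.linalg.solve(A,b)
    return x,[round(float(np.linalg.norm(np.cross(x-o,d)))*1000,1) for o,d in [ray(*q) for q in obs]]
def proj(p,X):
    c=p["R"]@np.array(X)+p["t"]; return p["fx"]*c[0]/c[2]+p["cx"],p["fy"]*c[1]/c[2]+p["cy"]
def save(p,f,k=1):
    cv2.imwrite("pics/"+f,cv2.resize(p["frame"][:,:,::-1],None,fx=k,fy=k))
E
python3 - <<'E'
from h import *
s=robot.read_state();print(s["tool_pos"],s["orientation"],s["opening"])
for n in("scene","top"):
    p=cam(n);save(p,n+".png",1.5);print(n,-p["R"].T@p["t"],p["fx"])
    for k in("valve","lever_grip","plunger","plunger_grip","collar","pointer_tip","pump","bottle_a","wrench","beaker","label_roll","cap_tray"):
        for r in robot.regions_of(p,k)[:3]:
            m=r["mask"];v,u=np.nonzero(m);print(k,round(r["conf"],2),np.round(r["rect"]),u.mean().round(1),v.mean().round(1),m.sum())
E
```

```text
[ 0.22563334 -0.55537594  0.23158649] [-3.08154575e+00 -6.01869702e-01  3.32453512e-04] 0.09247508234958858
scene [ 1.09841344 -0.41246108  1.0855729 ] 367.77722160393614
valve 0.47 [277. 159. 286. 188.] 280.4 175.4 170
lever_grip 0.65 [326. 126. 355. 158.] 339.3 142.5 718
lever_grip 0.42 [277. 162. 288. 187.] 279.9 174.4 128
plunger 0.68 [238. 162. 256. 190.] 247.8 177.5 310
plunger 0.58 [351. 154. 406. 201.] 376.9 177.1 1444
plunger 0.18 [277. 164. 290. 188.] 280.1 174.6 121
plunger_grip 0.88 [239. 166. 255. 189.] 247.8 178.0 300
collar 0.66 [240. 166. 258. 189.] 247.3 177.6 329
pointer_tip 0.69 [218. 175. 231. 191.] 224.3 180.3 137
pump 0.56 [216. 162. 313. 240.] 262.5 201.2 3776
bottle_a 0.92 [135. 253. 168. 292.] 150.4 269.7 904
bottle_a 0.9 [197. 150. 226. 193.] 212.2 169.9 715
bottle_a 0.67 [236. 217. 257. 252.] 245.9 232.5 724
wrench 0.54 [107. 203. 121. 243.] 112.7 226.5 232
beaker 0.83 [126. 222. 156. 252.] 138.3 238.0 568
label_roll 0.62 [321. 129. 356. 159.] 339.3 142.8 736
label_roll 0.4 [234. 216. 261. 252.] 246.1 232.7 728
cap_tray 0.92 [352. 156. 404. 201.] 377.1 177.
[... 394 characters left out ...]
191. 272. 205.] 264.6 197.8 166
pointer_tip 0.54 [225. 189. 238. 212.] 230.0 199.8 124
pointer_tip 0.51 [277. 203. 292. 209.] 284.4 201.9 59
pump 0.96 [205. 171. 298. 231.] 249.9 198.9 2922
pump 0.51 [261. 191. 272. 206.] 264.8 197.8 128
pump 0.19 [275. 162. 296. 180.] 284.4 172.1 305
bottle_a 0.89 [274. 163. 295. 181.] 284.1 172.3 316
bottle_a 0.59 [349. 178. 372. 192.] 363.2 183.6 362
bottle_a 0.2 [259. 193. 272. 207.] 265.0 197.9 143
wrench 0.79 [364. 230. 382. 273.] 372.4 251.3 257
beaker 0.67 [351. 206. 378. 224.] 361.8 215.5 285
label_roll 0.9 [131. 201. 165. 229.] 147.2 216.7 608
label_roll 0.5 [209. 170. 297. 231.] 250.4 199.0 3106
cap_tray 0.81 [127. 146. 166. 188.] 145.9 166.5 1229
```

View pics/scene.png

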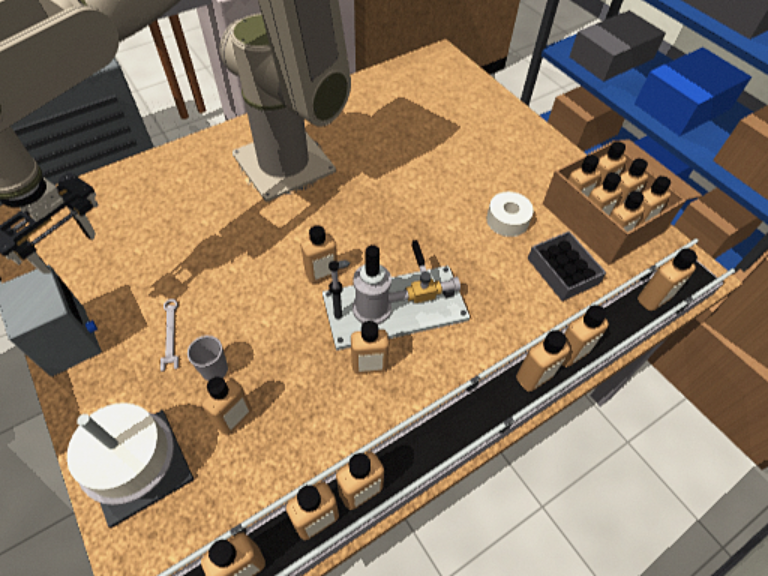

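View pics/top.png

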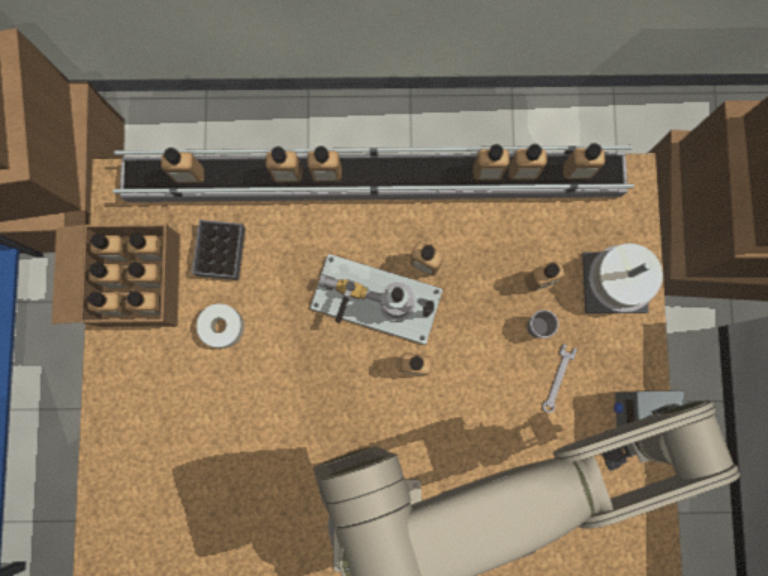

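Run:
```python
from h import *
a=cam("scene");b=cam("top")
print("plunger grip",tri((a,247.8,178),(b,264.7,197.6)))
print("lever",tri((a,280.2,175),(b,230.3,199)))
P=atz(b,264.7,197.6,.20);L=atz(b,230.3,200,.108);print(P,L)
for n,u,v,z in(("A",284,172,.1),("C",363,183.6,.1),("beaker",361.8,215.5,.09),("pumpc",250,199,.02)):print(n,atz(b,u,v,z))
m=robot.regions_of(b,"pump")[0]["mask"].astype(np.uint8)
r=cv2.minAreaRect(np.argwhere(m)[:,::-1].astype(np.float32));print(r)
for q in cv2.boxPoints(r):print(atz(b,*q,.02))
```

```text
plunger grip (array([ 0.54321265, -0.05438282,  0.1765626 ]), [0.5, 0.5])
lever (array([0.54861995, 0.07019631, 0.10885348]), [0.1, 0.1])
[ 0.53973978 -0.05463016  0.2       ] [0.54510877 0.07035616 0.108     ]
A [ 0.64827778 -0.12811954  0.1       ]
C [ 0.60125205 -0.41884278  0.1       ]
beaker [ 0.48411572 -0.41170165  0.09      ]
pumpc [5.59820607e-01 3.98578242e-04 2.00000000e-02]
((251.43435668945312, 199.79409790039062), (81.02906036376953, 40.58131408691406), 16.8214111328125)
[0.52902665 0.16616058 0.02      ]
[0.67992413 0.12122674 0.02      ]
[ 0.58446838 -0.17718923  0.02      ]
[ 0.43557183 -0.12919177  0.02      ]
```

The scene view shows the plunger's grip at (248,175), the lever at (280,170), the pointer left of the cylinder and bottles before and behind the pump. The top view shows the pump turned about -17°, with the lever towards the robot. I'm moving above the lever.

```bash
python3 -m handwheel '[[-1,0,0,-0.06,0,0,0],[-1,0,0,-0.12,0,0,0],[-1,0.511,-0.477,-0.12,0,0,-0.781],[-1,0.511,-0.477,-0.12,0,0,-0.781],[-1,0.511,-0.477,-0.12,0,0,-0.781],[-1,0.511,-0.477,-0.12,0,0,-0.781],[-1,0.511,-0.477,-0.12,0,0,-0.781],[-1,0.511,-0.477,-0.12,0,0,-0.781],[-1,0.511,-0.477,-0.12,0,0,-0.781],[-1,0.511,-0.477,-0.12,0,0,-0.781],[-1,0.511,-0.477,-0.12,0,0,-0.781],[-1,0.511,-0.477,-0.12,0,0,-0.781],[-1,0.511,-0.477,-0.12,0,0,-0.781],[-1,0.511,-0.477,-0.12,0,0,-0.781],[-1,0.511,-0.477,-0.12,0,0,-0.781],[-1,0.511,-0.477,-0.12,0,0,-0.781],[-1,0.511,-0.477,-0.12,0,0,-0.781],[-1,0.511,-0.477,-0.12,0,0,-0.781]]'
python3 - <<'E'
from h import *
p=cam("wrist");save(p,"w1.png",1.5);s=robot.read_state();print(s["t"],s["tool_pos"],s["orientation"],np.round(s["q"],2));print(-p["R"].T@p["t"],p["R"])
for k in("lever_grip","plunger_grip","pointer_tip"):
    for r in robot.regions_of(p,k)[:2]:
        v,u=np.nonzero(r["mask"]);print(k,round(r["conf"],2),np.round(r["rect"]),u.mean(),v.mean())
print(proj(p,[.52,.078,.118]))
E
```

```text
t: 3.7
tool_pos: [0.5197, 0.078, 0.3528]
orientation: [0.478, 3.105, 0.0]
force: [1.0, 0.8, 0.0]
opening: 0.0929
gripper_force: 0.0
3.75 [0.51971149 0.07801631 0.35277805] [4.76782835e-01 3.10498574e+00 9.30020180e-05] [ 0.05 -0.09  1.49  0.    1.74 -1.21]
[0.45073488 0.10044428 0.50510793] [[ 0.30145994  0.95347823  0.00107879]
 [ 0.92094483 -0.29146656  0.25866554]
 [ 0.24694639 -0.0769838  -0.96596634]]
lever_grip 0.72 [251. 138. 267. 219.] 258.59753363228697 182.60538116591928
lever_grip 0.28 [127. 247. 188. 334.] 162.28471411901984 287.13535589264876
plunger_grip 0.95 [124. 205. 177. 244.] 151.56427604871448 216.7686062246279
plunger_grip 0.43 [250. 139. 265. 220.] 258.60599793174765 181.8345398138573
pointer_tip 0.73 [117. 205. 179. 250.] 150.19179734620025 218.27744270205065
pointer_tip 0.61 [ 50. 215. 101. 250.] 78.47568988173455 234.73850197109067
(np.float64(255.71290613644516), np.float64(165.05060550804805))
```

View pics/w1.png

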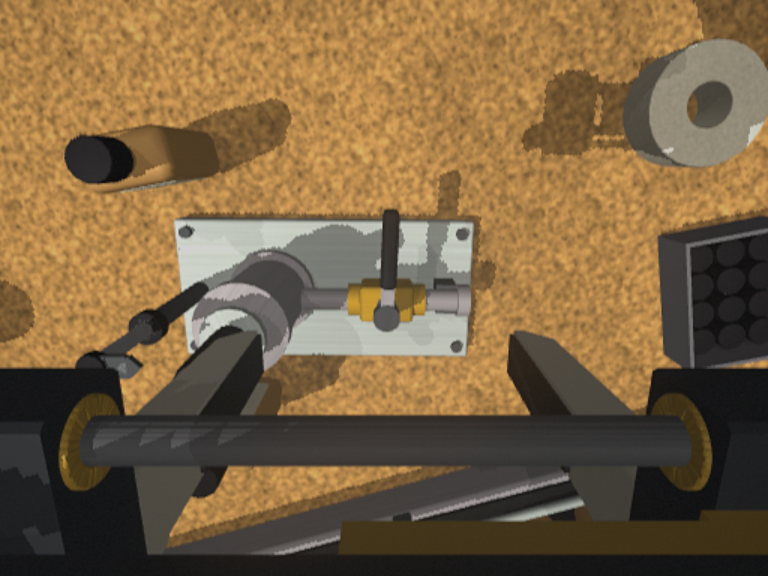

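The wrist view shows the lever from its tip (260,141) to its pivot at (257,211), the gold valve, and the plate's corners at (117,147) and (317,144).

Run:
```python
from h import *
p=cam("wrist");a=cam("scene");b=cam("top")
print(atz(p,260,141,.118),atz(p,257.5,211,.118))
c1,c2=atz(p,117,146.5,.02),atz(p,316.5,144.5,.02);d=c1-c2;print(c1,c2,np.degrees(np.arctan2(d[0],d[1])),np.linalg.norm(d))
print("grip c", atz(p,259.5,162,.118))
obs={}
for n,q in(("w",p),("s",a),("t",b)):
  for k in("plunger_grip","lever_grip","pointer_tip"):
    r=[(round(r["conf"],2),np.round(r["rect"]).tolist()) for r in robot.regions_of(q,k)[:2]];print(n,k,r)
for f,q,c in(("s2.png",a,(190,140,130,110)),):
    x,y,w,h=c;cv2.imwrite("pics/"+f,cv2.resize(q["frame"][y:y+h,x:x+w,::-1],None,fx=5,fy=5,interpolation=2))
y=np.array([.297,.955,0]);O=np.array([.541,-.055,0])
for n,X in(("mouth",O+[0,0,.14]),("ptip0",O-.045*y+[0,0,.2]),("ptip1",O-.045*y+[0,0,.23])):
  print(n,proj(a,X),proj(b,X),proj(p,X))
```

```text
[0.49311851 0.09209508 0.118     ] [0.57825691 0.06223963 0.118     ]
[ 0.44602726 -0.12213908  0.02      ] [0.53494975 0.17113015 0.02      ] -163.13211523002877 0.3064539963285652
grip c [0.5177145  0.08379898 0.118     ]
w plunger_grip [(0.6, [120.0, 204.0, 178.0, 247.0])]
w lever_grip [(0.64, [249.0, 135.0, 267.0, 220.0]), (0.53, [439.0, 143.0, 512.0, 247.0])]
w pointer_tip [(0.63, [49.0, 213.0, 97.0, 252.0])]
s plunger_grip [(0.78, [239.0, 165.0, 255.0, 189.0])]
s lever_grip [(0.7, [276.0, 163.0, 290.0, 190.0])]
s pointer_tip [(0.74, [215.0, 160.0, 312.0, 238.0])]
t plunger_grip [(0.74, [258.0, 190.0, 269.0, 205.0])]
t lever_grip [(0.6, [275.0, 162.0, 296.0, 182.0])]
t pointer_tip []
mouth (np.float64(247.02035871528997), np.float64(184.46641789252917)) (np.float64(264.69069350225175), np.float64(199.53756919389775)) (np.float64(157.3110198836058), np.float64(216.55593728328347))
ptip0 (np.float64(232.55164476113748), np.float64(176.08846470458496)) (np.float64(277.2791529716336), np.float64(200.9160621953842)) (np.float64(96.74139295130422), np.float64(236.41964399850488))
ptip1 (np.float64(232.26811349655796), np.float64(169.99606872977768)) (np.float64(277.566794728883), np.float64(199.7693665274551)) (np.float64(81.33721929252067), np.float64(249.16105886648958))
```

View pics/s2.png

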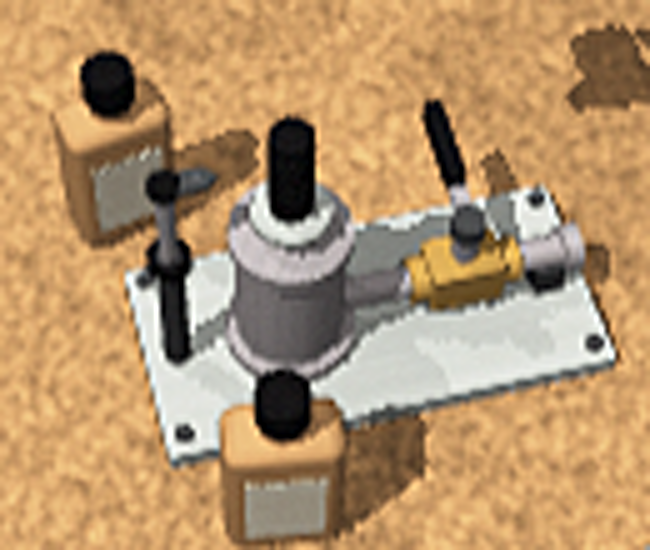

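```bash
python3 -m handwheel '[[-1,0,0.003,0.06,0,0,0],[-1,0,0.003,0.12,0,0,0],[-1,0,0.003,0.18,0,0,0],[-1,0,0.003,0.22,0,0,0],[-1,0,0.003,0.25,0,0,0],[-1,0,0.003,0.25,0,0,0],[1,0,0.003,0.25,0,0,0],[1,0,0.003,0.25,0,0,0],[1,0,0.003,0.25,0,0,0],[1,0,0.003,0.25,0,0,0],[1,0,0.003,0.25,0,0,0],[1,0,0.003,0.25,0,0,0]]' 15
python3 - <<'E'
from h import *
s=robot.read_state();print(s["t"],s["tool_pos"],s["orientation"],s["opening"],s["gripper_force"],s["force"])
p=cam("wrist");save(p,"w2.png",1)
# arc rows
R=cv2.Rodrigues(np.array(s["orientation"]))[0];t=np.array(s["tool_pos"]);P=np.array([.577,.062,t[2]])
for a in range(10,100,10):
    Rz=cv2.Rodrigues(np.array([0,0,-np.radians(a)]))[0]
    print(a,np.round(R.T@(P+Rz@(t-P)-t),4),round(a/180,4))
E
```

```text
t: 6.0
tool_pos: [0.5206, 0.0812, 0.1026]
orientation: [-0.473, -3.106, 0.0]
force: [-0.7, -0.3, 0.4]
opening: 0.0376
gripper_force: 0.0
6.0 [0.52060977 0.08119204 0.10264538] [-4.72863628e-01 -3.10574750e+00  1.22543754e-05] 0.03764411722390244 0.0 [-0.72050835 -0.2782916   0.38161758]
10 [-0.0012  0.0103 -0.    ] 0.0556
20 [-0.0041  0.0203 -0.    ] 0.1111
30 [-0.0087  0.0296 -0.    ] 0.1667
40 [-0.0149  0.0379 -0.    ] 0.2222
50 [-0.0225  0.0451 -0.    ] 0.2778
60 [-0.0311  0.0508 -0.    ] 0.3333
70 [-0.0406  0.0549 -0.    ] 0.3889
80 [-0.0507  0.0574 -0.    ] 0.4444
90 [-0.0611  0.058  -0.    ] 0.5
```

View pics/w2.png

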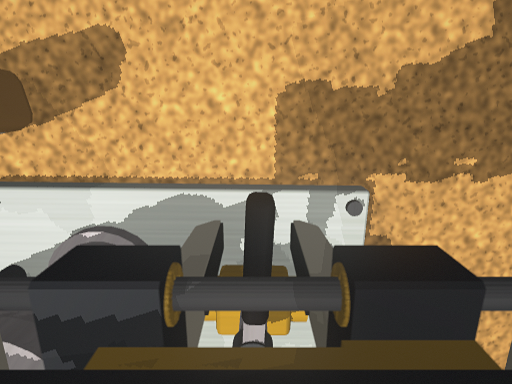

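The closing fingers straddle the lever, which is centred at column 259. I'll finish closing and then turn it.

```bash
python3 -m handwheel '[[1,0,0,0,0,0,0],[1,0,0,0,0,0,0],[1,0,0,0,0,0,0],[1,0,0,0,0,0,0],[1,-0.0012,0.0103,0,0,0,0.0556],[1,-0.0041,0.0203,0,0,0,0.1111],[1,-0.0087,0.0296,0,0,0,0.1667],[1,-0.0149,0.0379,0,0,0,0.2222],[1,-0.0225,0.0451,0,0,0,0.2778],[1,-0.0311,0.0508,0,0,0,0.3333],[1,-0.0406,0.0549,0,0,0,0.3889],[1,-0.0406,0.0549,0,0,0,0.3889]]'
python3 - <<'E'
from h import *
s=robot.read_state();print(s["t"],s["tool_pos"],s["orientation"],s["opening"],s["gripper_force"],s["force"],s["wrist_torque"])
R=cv2.Rodrigues(np.array(s["orientation"]))[0];t=np.array(s["tool_pos"]);P=np.array([.577,.062,t[2]])
x=R[:,0];print("heading",np.degrees(np.arctan2(x[1],x[0])))
for a in (10,20,24):
    Rz=cv2.Rodrigues(np.array([0,0,-np.radians(a)]))[0]
    print(a,np.round(R.T@(P+Rz@(t-P)-t),4),round(a/180,4))
E
```

```text
t: 7.55
tool_pos: [0.5767, 0.1244, 0.1027]
orientation: [-2.169, -2.27, -0.007]
force: [3.8, 13.1, -3.6]
opening: 0.0144
gripper_force: 14.9
7.55 [0.57665388 0.12443881 0.10269528] [-2.16908964 -2.27021529 -0.00657444] 0.014445801977061482 14.929694831371307 [ 3.81251506 13.08677541 -3.57456129] [ 2.15885369 -0.82056621  0.20060405]
heading 92.61011866309248
10 [-0.0014  0.0108  0.    ] 0.0556
20 [-0.0046  0.0212  0.    ] 0.1111
24 [-0.0064  0.0252  0.    ] 0.1333
```

```bash
python3 -m handwheel '[[1,-0.0014,0.0108,0,0,0,0.0556],[1,-0.0046,0.0212,0,0,0,0.1111],[1,-0.0058,0.024,0,0,0,0.126],[1,-0.0058,0.024,0,0,0,0.126]]'
python3 - <<'E'
from h import *
s=robot.read_state()
R=cv2.Rodrigues(np.array(s["orientation"]))[0]
x=R[:,0];print("heading",np.degrees(np.arctan2(x[1],x[0])),s["force"],s["wrist_torque"])
E
python3 -m handwheel '[[-1,0,0,0,0,0,0],[-1,0,0,0,0,0,0],[-1,0,0,0,0,0,0],[-1,0,0,0,0,0,0],[-1,0,0,-0.06,0,0,0],[-1,0,0,-0.12,0,0,0],[-1,0,0,-0.18,0,0,0],[-1,0,0,-0.25,0,0,0],[-1,0,0,-0.25,0,0,0]]'
python3 - <<'E'
from h import *
s=robot.read_state();R=cv2.Rodrigues(np.array(s["orientation"]))[0];print(s["t"],s["tool_pos"],R,s["q"])
p=cam("wrist");save(p,"w3.png",1.5)
E
```

```text
t: 8.05
tool_pos: [0.6014, 0.1209, 0.1029]
orientation: [-2.57, -1.802, -0.01]
force: [7.9, 17.6, -6.1]
opening: 0.0148
gripper_force: 15.1
heading 70.06639080436887 [ 7.94869818 17.58894391 -6.10897573] [ 2.93249963 -1.36412813  0.25719354]
t: 9.18
tool_pos: [0.6019, 0.1169, 0.3598]
orientation: [2.569, 1.799, 0.015]
force: [0.5, 0.3, -0.3]
opening: 0.0928
gripper_force: 0.0
9.175 [0.60189543 0.11687761 0.35983052] [[ 0.34219758  0.93956836  0.01058846]
 [ 0.93961664 -0.34222717  0.00106513]
 [ 0.00462443  0.00958461 -0.99994337]] [ 1.08244068e-01  1.40618864e-01  1.24794508e+00 -8.62679888e-05
  1.74238695e+00  4.57509623e-01]
```

View pics/w3.png

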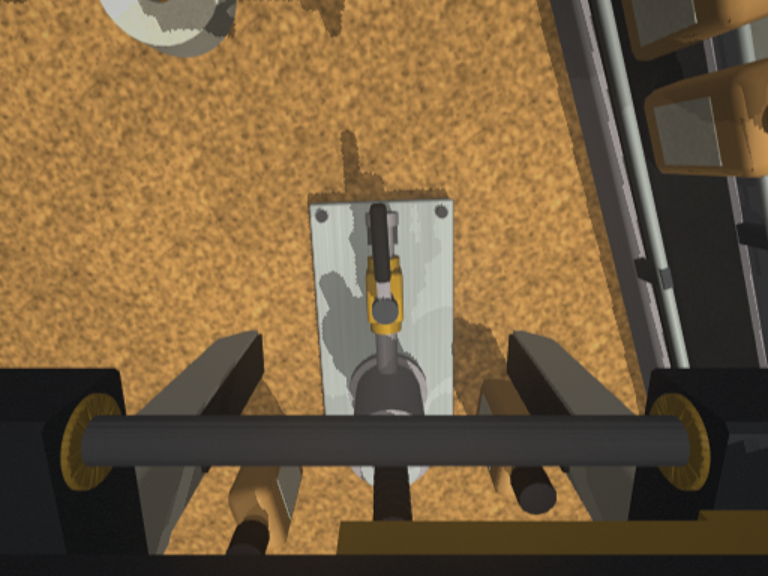

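The wrist view now shows the lever from its tip (252,138) to its pivot (257,205), in line with the pipe. I'll check that in numbers and plan the approach to the plunger.

Run:
```python
from h import *
p=cam("wrist");A=lambda u,v,z:atz(p,u/1.5,v/1.5,z)
a,b=A(378,208,.118),A(385,308,.118);d=a-b;print("lever",a,b,np.degrees(np.arctan2(d[1],d[0])))
for n,(q,r) in{"L":((311,203),(325,415)),"R":((452,200),(453,415))}.items():
    d=A(*q,.02)-A(*r,.02);print(n,A(*q,.02),np.degrees(np.arctan2(d[1],d[0])))
d=A(452,200,.02)-A(311,203,.02);print(np.linalg.norm(d),np.degrees(np.arctan2(d[1],d[0])))
```

```text
lever [0.60772772 0.14926394 0.118     ] [0.58355468 0.06625019 0.118     ] 73.764798247297
L [0.54091712 0.16869913 0.02      ] 71.48092878800921
R [0.67766245 0.1219136  0.02      ] 72.28578709793815
0.14452741246115025 -18.88767709152761
```

```bash
cat >> h.py <<'E'
def goal(xyz,head):
    s=robot.read_state();R=cv2.Rodrigues(np.array(s["orientation"],float))[0]
    c,n=np.cos(np.radians(head)),np.sin(np.radians(head))
    G=np.array([[c,n,0],[n,-c,0],[0,0,-1]])
    print("row",np.round(R.T@(np.array(xyz)-s["tool_pos"]),4),np.round(cv2.Rodrigues(R.T@G)[0].ravel()/np.pi,4))
E
python3 -c "
from h import *
goal([.489,-.217,.345],72.3);goal([.514,-.139,.345],72.3)"
```

```text
row [-0.3518  0.0093  0.0089] [ 0.0009 -0.0004 -0.0128]
row [-0.27    0.0061  0.009 ] [ 0.0009 -0.0004 -0.0128]
```

```bash
python3 -m handwheel '[[-1,-0.27,0.006,0.009,0.0009,-0.0004,-0.0128],[-1,-0.27,0.006,0.009,0.0009,-0.0004,-0.0128],[-1,-0.27,0.006,0.009,0.0009,-0.0004,-0.0128],[-1,-0.27,0.006,0.009,0.0009,-0.0004,-0.0128],[-1,-0.27,0.006,0.009,0.0009,-0.0004,-0.0128],[-1,-0.27,0.006,0.009,0.0009,-0.0004,-0.0128],[-1,-0.27,0.006,0.009,0.0009,-0.0004,-0.0128]]' | tail -5
python3 - <<'E'
from h import *
import pickle
p=cam("wrist");save(p,"w4.png",1.5);pickle.dump(p,open("w4.pkl","wb"))
for k in("plunger_grip","collar","pointer_tip"):print(k,[(round(r["conf"],2),np.round(r["rect"]).tolist()) for r in robot.regions_of(p,k)[:2]])
E
python3 -m handwheel '[[-1,-0.082,0.003,0,0,0,0],[-1,-0.082,0.003,0,0,0,0],[-1,-0.082,0.003,0,0,0,0],[-1,-0.082,0.003,0,0,0,0]]' | tail -5
python3 - <<'E'
from h import *
import pickle
p=cam("wrist");save(p,"w5.png",1.5);pickle.dump(p,open("w5.pkl","wb"))
for k in("plunger_grip","collar","pointer_tip"):print(k,[(round(r["conf"],2),np.round(r["rect"]).tolist()) for r in robot.regions_of(p,k)[:2]])
E
```

```text
tool_pos: [0.5131, -0.1382, 0.3421]
orientation: [-2.533, -1.851, 0.006]
force: [-0.1, 0.1, -0.0]
opening: 0.0932
gripper_force: 0.0
plunger_grip [(0.62, [242.0, 58.0, 290.0, 113.0])]
collar [(0.94, [238.0, 57.0, 291.0, 114.0])]
pointer_tip [(0.95, [254.0, 138.0, 274.0, 184.0])]
tool_pos: [0.4916, -0.217, 0.3437]
orientation: [-2.535, -1.853, 0.003]
force: [-0.6, 0.6, -0.8]
opening: 0.0928
gripper_force: 0.0
plunger_grip [(0.94, [234.0, 1.0, 286.0, 28.0])]
collar [(0.76, [236.0, 0.0, 285.0, 29.0])]
pointer_tip [(0.8, [250.0, 37.0, 272.0, 89.0])]
```

View pics/w4.png

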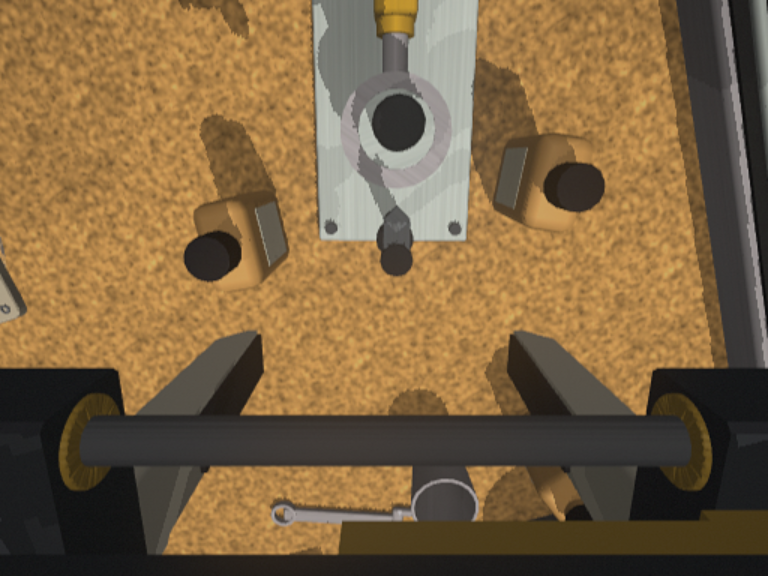

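View pics/w5.png

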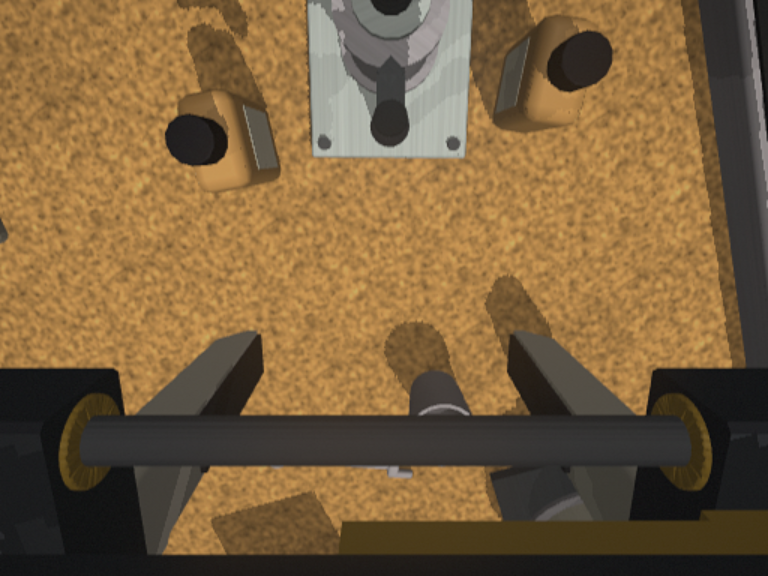

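Views 4 and 5 show the grip's top at (265,81) in view 4. The pointer's tip is at (265,138) in view 4 and (260,38.5) in view 5.

Run:
```python
from h import *
import pickle
w4,w5=pickle.load(open("w4.pkl","rb")),pickle.load(open("w5.pkl","rb"))
a=cam("scene")
print("tip w4 w5",tri((w4,265.3,138),(w5,260.2,38.5)))
print("tip all",tri((w4,265.3,138),(w5,260.2,38.5),(a,233,175.6)))
print("tip w4 s",tri((w4,265.3,138),(a,233,175.6)))
g=atz(w4,265.8,80.5,.238);print("griptop",g)
# collar ellipse: x 357..433 y 84?..155
print("collar",atz(w4,264,80.5,.163))
# scene grip top: crop (292,128)/5
print("griptop w4+s",tri((w4,265.8,80.5),(a,190+292/5,140+127/5)))
for h in(72.3,):
  O=g[:2];t=O-.045*np.array([np.cos(np.radians(h)),np.sin(np.radians(h))])
  for z in(.2,.205,.21,.22):print(z,proj(w4,[*t,z]),proj(w5,[*t,z]),proj(a,[*t,z]))
```

```text
tip w4 w5 (array([ 0.53172293, -0.09830335,  0.21160472]), [0.5, 0.5])
tip all (array([ 0.53183619, -0.09836494,  0.20803376]), [0.5, 0.9, 0.4])
tip w4 s (array([ 0.53210542, -0.09880587,  0.20819047]), [0.0, 0.0])
griptop [ 0.54588691 -0.05382472  0.238     ]
collar [ 0.54736355 -0.04879809  0.163     ]
griptop w4+s (array([ 0.54577593, -0.05396102,  0.24155073]), [0.1, 0.1])
0.2 (np.float64(264.52130575970835), np.float64(134.9050717322094)) (np.float64(260.58977102290385), np.float64(39.071739587702695)) (np.float64(233.710928097821), np.float64(176.95291040431394))
0.205 (np.float64(264.6250809515341), np.float64(135.41688810934397)) (np.float64(260.64437721730184), np.float64(37.88693869066762)) (np.float64(233.6688682529197), np.float64(175.958324184395))
0.21 (np.float64(264.73241506670917), np.float64(135.9462569980479)) (np.float64(260.70099535033813), np.float64(36.65848438160552)) (np.float64(233.62648947657755), np.float64(174.95619621492983))
0.22 (np.float64(264.9585183832328), np.float64(137.061392304331)) (np.float64(260.820729220065), np.float64(34.06059603172636)) (np.float64(233.54076050833845), np.float64(172.92896928010498))
```

```bash
python3 -c "
from h import *
s=robot.read_state();print(s['t']);goal([.5455,-.0535,.335],72.3);goal([.5455,-.0535,.1955],72.3)"
```

```text
11.1
row [0.1724 0.0019 0.0086] [-0.0009  0.0003  0.0004]
row [0.1725 0.0023 0.1481] [-0.0009  0.0003  0.0004]
```

```bash
python3 -m handwheel '[[-1,0.06,0.002,0.008,-0.0009,0.0003,0],[-1,0.12,0.002,0.008,-0.0009,0.0003,0],[-1,0.1725,0.002,0.008,-0.0009,0.0003,0],[-1,0.1725,0.002,0.008,-0.0009,0.0003,0],[-1,0.1725,0.002,0.05,-0.0009,0.0003,0],[-1,0.1725,0.002,0.1,-0.0009,0.0003,0],[-1,0.1725,0.002,0.13,-0.0009,0.0003,0],[-1,0.1725,0.002,0.148,-0.0009,0.0003,0],[-1,0.1725,0.002,0.148,-0.0009,0.0003,0],[-1,0.1725,0.002,0.148,-0.0009,0.0003,0]]'
python3 -c "
from h import *
s=robot.read_state();print(s['t'],s['force']);goal([.5455,-.0535,.1955],72.3)
p=cam('wrist');save(p,'w6.png',1)
for X in([.5455,-.0535,.238],):print(proj(p,X))"
```

```text
t: 12.35
tool_pos: [0.546, -0.0547, 0.1973]
orientation: [2.535, 1.852, 0.002]
force: [-1.1, 0.4, 0.3]
opening: 0.0929
gripper_force: 0.0
12.35 [-1.05675664  0.39644281  0.31994083]
row [ 0.0009 -0.0009  0.0018] [ 0.0008  0.     -0.    ]
(np.float64(257.0395482586844), np.float64(289.3050081400909))
```

View pics/w6.png

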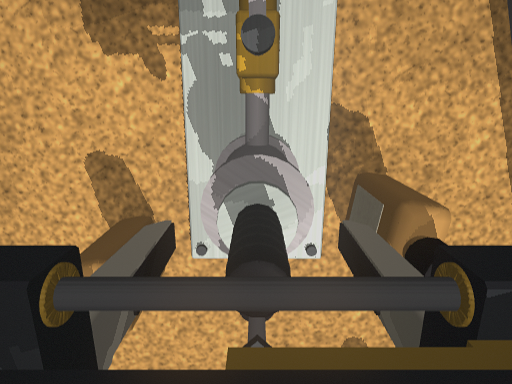

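The plunger's grip sits between the fingers at column 258, with the fingers centred at about 257. Closing.

```bash
python3 -m handwheel '[[1,0,0,0,0,0,0],[1,0,0,0,0,0,0],[1,0,0,0,0,0,0],[1,0,0,0,0,0,0],[1,0,0,0,0,0,0],[1,0,0,0,0,0,0],[1,0,0,0,0,0,0],[1,0,0,0,0,0,0],[1,0,0,0,0,0,0],[1,0,0,0,0,0,0]]' 25
python3 -c "
from h import *
s=robot.read_state();R=cv2.Rodrigues(np.array(s['orientation'],float))[0];print(s['t'],R[:,2],R.T@s['force'],R.T@s['wrist_torque'])"
```

```text
t: 13.65
tool_pos: [0.5454, -0.0543, 0.1955]
orientation: [2.536, 1.853, 0.0]
force: [2.9, -1.1, -2.5]
opening: 0.0273
gripper_force: 25.0
13.65 [ 5.81131428e-04 -3.83425299e-04 -9.99999758e-01] [-0.17575799  3.13573757  2.48949855] [-1.01978246 -0.03031309 -0.03806757]
```

```bash
python3 -m handwheel '[[1,0,0,-0.005,0,0,0],[1,0,0,-0.012,0,0,0],[1,0,0,-0.02,0,0,0],[1,0,0,-0.028,0,0,0],[1,0,0,-0.035,0,0,0],[1,0,0,-0.04,0,0,0],[1,0,0,-0.044,0,0,0],[1,0,0,-0.046,0,0,0],[1,0,0,-0.046,0,0,0],[1,0,0,-0.046,0,0,0],[1,0,0,-0.046,0,0,0]]'
python3 -c "
from h import *
s=robot.read_state();R=cv2.Rodrigues(np.array(s['orientation'],float))[0];print(s['t'],R[:,2],R.T@s['force'],R.T@s['wrist_torque'])
p=cam('scene')
import cv2
cv2.imwrite('pics/s3.png',cv2.resize(p['frame'][140:220,200:300,::-1],None,fx=7,fy=7,interpolation=cv2.INTER_CUBIC))
for k in('plunger_grip','collar','pointer_tip'):print(k,[(round(r['conf'],2),np.round(r['rect']).tolist()) for r in robot.regions_of(p,k)[:2]])
c=np.cos(np.radians(72.3));n=np.sin(np.radians(72.3));O=np.array([.5455,-.0545])
for z in(.195,.2,.205,.21):print(z,proj(p,[*(O-.045*np.array([c,n])),z]),proj(p,[*(O-.026*np.array([c,n])),z]),'rim+x',proj(p,[*(O+.026*np.array([n,-c])),z]))"
```

```text
t: 15.02
tool_pos: [0.5452, -0.0543, 0.2417]
orientation: [2.536, 1.853, 0.0]
force: [2.8, -0.7, -1.5]
opening: 0.0281
gripper_force: 25.0
15.025 [ 2.11871058e-04 -2.58874288e-04 -9.99999944e-01] [0.22527109 2.87408476 1.53719744] [-0.99591099 -0.00574272  0.0529628 ]
plunger_grip [(0.51, [238.0, 168.0, 255.0, 188.0])]
collar [(0.67, [352.0, 153.0, 404.0, 202.0]), (0.52, [239.0, 172.0, 261.0, 188.0])]
pointer_tip []
0.195 (np.float64(233.49233025203577), np.float64(177.94826745947955)) (np.float64(239.66066295201335), np.float64(176.6775900467007)) rim+x (np.float64(250.2631911002876), np.float64(181.7701914333142))
0.2 (np.float64(233.44960497116583), np.float64(176.96114263536145)) (np.float64(239.6412013324161), np.float64(175.68834820937906)) rim+x (np.float64(250.28370786566637), np.float64(180.7910618096504))
0.205 (np.float64(233.4065569279781), np.float64(175.96656071114515)) (np.float64(239.62159308908332), np.float64(174.69165342946857)) rim+x (np.float64(250.30438064362474), np.float64(179.80448673659345))
0.21 (np.float64(233.36318245120958), np.float64(174.96443686597556)) (np.float64(239.60183655875585), np.float64(173.6874211628487)) rim+x (np.float64(250.32521122046919), np.float64(178.8103809655409))
```

View pics/s3.png

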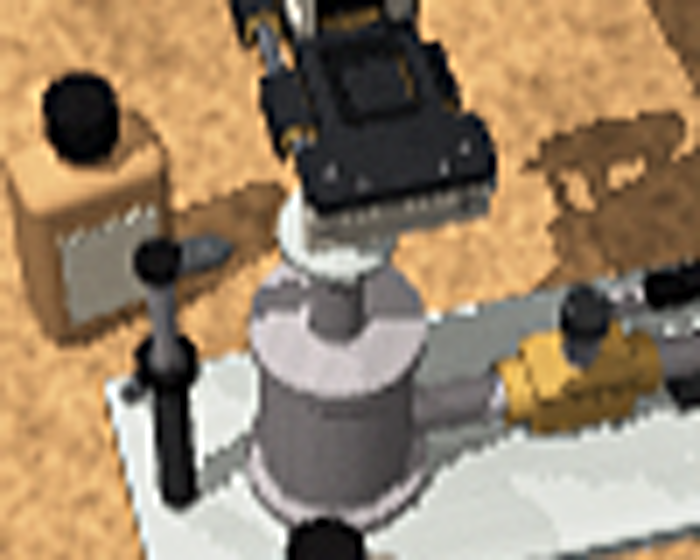

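The scene view shows the collar raised off the cylinder, its left rim at (240,173), and the pointer's tip at about (233,175). I'll compare their edges numerically in the same picture.

Run:
```python
from h import *
p=cam("scene");f=p["frame"].astype(float);d=(f[:,:,0]-f[:,:,2])  # red-blue: high on bench
print("cols",list(range(226,248)))
for v in range(165,184):print(v,d[v,226:248].astype(int))
c,n=np.cos(np.radians(72.3)),np.sin(np.radians(72.3));Y=np.array([c,n,0]);X=np.array([n,-c,0]);O=np.array([.5453,-.0543,0])
def mask(pts):
    h=cv2.convexHull(np.array([proj(p,q) for q in pts],np.float32)*16*16/16);m=np.zeros((384*16,512*16),np.uint8)
    cv2.fillConvexPoly(m,np.round((h+8)).astype(int),1);return cv2.resize(m.astype(np.float32),(512,384),interpolation=cv2.INTER_AREA)
def span(m,u0,u1):
    return [(u,round(float((m[:,u]*np.arange(384)).sum()/m[:,u].sum()),2),round(float(m[:,u].sum()),1)) for u in range(u0,u1) if m[:,u].sum()>.5]
th=np.linspace(0,2*np.pi,90)
for z in(.2,.205,.21):
    print("collar",z,span(mask([O+.026*(np.cos(t)*X+np.sin(t)*Y)+[0,0,z+e] for t in th for e in(-.004,.004)]),238,244))
    print("blade",z,span(mask([O-r*Y+w*X+[0,0,z+e] for r in(.045,.075) for w in(-.008,.008) for e in(-.0025,.0025)]),226,236))
```

```text
cols [226, 227, 228, 229, 230, 231, 232, 233, 234, 235, 236, 237, 238, 239, 240, 241, 242, 243, 244, 245, 246, 247]
165 [108 115 112 113 110 109 112 110 114 114 110 107 109 108 116 124 106 -13
  -7  -5  -3   1]
166 [108 112 110 108 104 111 117 108 113  71  68  73  68  54 104 128 105  -2
  -7  -2  -5  -3]
167 [113 113 117 109  96 100 107  67  70  76  74  70  68  64  67  99  28   5
  -9  -6  -3  -4]
168 [118 104 106 109  72  73  70  64  67  72  75  73  70  69  68  10   0   9
  -6  -7  -4  -6]
169 [111  68  68  71  75  79  74  60  61  64  74  69  64  70  39  -7  -3  18
  11  -6  -1  -1]
170 [67 76 81 78 77 75 77 61 57 61 61 54 61 63  6  0  0 20 23  7  1  5]
171 [66 78 79 74 74 79 77 67 64 68 63 53 62 57 -7  1 -1 21 26 18 12 11]
172 [81 81 77 67 66 78 78 73 76 78 70 58 66 50 -6 -1  1 21 21 15 14  7]
173 [67 58 51 29 31 49 68 74 76 76 70 65 72 34 -5  2  2 17 20 14  9  9]
174 [  5 -12  -9 -11 -12   0  29  56  66  70  71  64  66  41  -5   1   3  18
  22  20  23  20]
175 [ -5  -5  -4  -3  -4  -9 -17  33  68  73  76  66  63  95 -11  -1   3   3
  20  14  14  11]
176 [ -3  -1  -1  -1  -3  -8   
[... 889 characters left out ...]
.5), (229, 177.84, 5.5), (230, 177.64, 5.5), (231, 177.45, 5.5), (232, 177.26, 5.5), (233, 177.35, 4.8), (234, 178.48, 1.4)]
collar 0.205 [(240, 172.94, 6.6), (241, 172.95, 9.6), (242, 172.96, 11.5), (243, 172.96, 12.9)]
blade 0.205 [(226, 177.48, 5.6), (227, 177.29, 5.6), (228, 177.07, 5.5), (229, 176.85, 5.5), (230, 176.64, 5.5), (231, 176.45, 5.5), (232, 176.26, 5.5), (233, 176.35, 4.8), (234, 177.45, 1.3)]
collar 0.21 [(240, 171.93, 6.7), (241, 171.95, 9.7), (242, 171.97, 11.6), (243, 171.97, 12.9)]
blade 0.21 [(226, 176.46, 5.6), (227, 176.27, 5.6), (228, 176.06, 5.6), (229, 175.83, 5.5), (230, 175.63, 5.5), (231, 175.44, 5.5), (232, 175.25, 5.5), (233, 175.41, 4.7), (234, 176.53, 1.2)]
```

The blade fits a height of about 0.210 and the collar is at about 0.2055, so I'll raise it 4.5 mm and ease sideways 0.5 mm along the measured push.

```bash
python3 -m handwheel '[[1,0,0.0003,-0.002,0,0,0],[1,0,0.0005,-0.004,0,0,0],[1,0,0.0005,-0.0045,0,0,0],[1,0,0.0005,-0.0045,0,0,0],[1,0,0.0005,-0.0045,0,0,0],[1,0,0.0005,-0.0045,0,0,0]]'
python3 - <<'E'
from h import *
s=robot.read_state();R=cv2.Rodrigues(np.array(s['orientation'],float))[0];print(s['t'],R.T@s['force'],R.T@s['wrist_torque'])
p=cam("scene");f=p["frame"].astype(float);d=(f[:,:,0]-f[:,:,2])
for v in range(165,181):print(v,d[v,226:244].astype(int))
w=cam("wrist")
for k in("lever_grip","collar"):print(k,[(round(r['conf'],2),np.round(r['rect']).tolist()) for r in robot.regions_of(w,k)[:2]])
E
```

```text
t: 16.02
tool_pos: [0.5454, -0.0543, 0.2459]
orientation: [-2.536, -1.853, 0.001]
force: [1.8, 0.1, -4.4]
opening: 0.0271
gripper_force: 25.0
16.025 [0.60279055 1.67391707 4.43466643] [-0.54815932  0.0438167   0.05827593]
165 [111 115 107 113 112 106 112 110 112 112 112 108 111 108 117 127 107  -5]
166 [109 113 112 107 104 112 118 110 113  72  69  74  68  57 108 103  50   6]
167 [115 114 114 110  96  97 107  66  69  77  74  70  69  64  63  28  -4   8]
168 [117 106 105 106  70  73  71  64  67  72  76  75  71  71  37  -8  -4  14]
169 [114  66  68  71  73  77  74  61  60  62  70  69  64  66   4  -3  -1  21]
170 [67 75 82 78 75 76 75 66 56 63 60 55 60 59 -7  0  0 18]
171 [69 78 79 75 74 78 75 68 65 67 63 56 62 48 -4  1  0 16]
172 [79 81 77 65 67 76 77 73 75 80 70 61 68 38 -3  1 -1 20]
173 [67 57 51 28 31 52 66 72 75 77 70 64 71 34 -2  2  1 18]
174 [  4 -10 -10 -11 -11   2  29  56  70  71  69  65  65  48 -11  -1   2   3]
175 [ -5  -5  -3  -3  -4  -9 -15  32  68  74  76  65  63 104  12  -5   1   2]
176 [ -2  -3  -3  -3  -6 -11   3  65  68  74  72  94 100 131  83   8   1   4]
177 [ -3  -1  -3  -7  -5   3  54  81  63  86  86 120 120 103  65  20   2   4]
178 [ -3   7   6  20  43  47  78  73  96 108 113 123 102  32  -2   4   7   4]
179 [ 37  46  53  64  75  68  89  92 117 110 113 101  33  -4   6   7  12   8]
180 [ 69  64  73  69  60  81 106 112 113 118 111  43  -4   3   5   5   6   6]
lever_grip []
collar [(0.58, [216.0, 177.0, 297.0, 321.0]), (0.34, [332.0, 160.0, 436.0, 257.0])]
```

```bash
python3 -c "
from plant import robot
print(robot.close_job())"
```

```text
the job is handed in; nothing more can be done
None
```

I opened the valve to its stop first, then raised the plunger about 51 mm. I handed the job in while still holding it upright in the bore, with the collar level with the pointer's tip by the camera (both about 210 mm) and under 2 N of side force at the wrist; the hand-in gave no verdict.

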